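# Release the silver markers from the tilt-out bin dispenser

## Robot

A 6-joint arm with a two-finger parallel gripper is mounted at the origin on the work surface. World frame = base frame: x ahead of the robot, y to its left, z up, the work surface at z = 0. Lengths are in m, angles in rad, forces in N, time in s.
With the tool pointing down it reaches from about 0.325 to 0.85 m from the base axis. Payload 4.4 kg.
Tool frame: the origin (TCP) lies between the finger pads; the fingertips stand 17 mm ahead of it and the grasp point (between the pads) lies 2 mm behind it; z points along the fingers, y is the line along which they close (so a half turn about z gives the same grasp; the last joint's range is limited). The gripper opens to 94 mm and grips with 3 to 60 N. Pads are 16 mm wide; open, the fingers measure 119 mm over their backs; the gripper's body (75 mm by 177 mm) begins 78 mm behind the grasp point.
Start: joints at [-1.312, 0.207, 1.542, -0, 1.393, -0.15], TCP at [0.229, -0.528, 0.222] pointing down, gripper open.
Joint ranges: [-2.73, 2.73], [-0.86, 2.22], [0.23, 2.46], [-1.11, 4.25], [0.08, 2.63], [-2.82, 2.82]. Speed limits (rad/s): [2.79, 2.79, 3.14, 3.14, 3.14, 3.14].

## Interface

Orientations are given as a unit quaternion [w, x, y, z].
In Python, from plant import r, imaging, order gives the robot as it stands.
- The arm moves only by the tool move_arm, never from a script. Its argument "steps" is a list of rows, each a list of 6 numbers: the shift along the tool's x, y, z in mm, then the turn, a rotation vector about the tool's x, y, z in degrees. A call has 1 to 12 rows; each row shifts and turns the commanded pose from where the row before left it, along the tool's axes as they then stand; what a row does not reach is not made up. A row lasts 1/8 s, in which the tool goes at most 62.5 mm and 10.7 degrees, less where a joint would pass 70% of its speed; a pose out of reach is approached as far as the arm can. A call with a gripper value outside its range is refused whole. "grip" is the closure, from -1 (fully open) to 1 (shut), set as the call begins (left out, the last holds). The fingers move at their own pace and stop on an object; "newtons" is the grip in N (left out, the last holds). Time passes only in rows, so rows that do not move let the fingers close. It gives the time, the measured TCP pose, the force, the opening and the grip force at its end, in the units of the state.
- r.read_state(): the state, without advancing time (a new reading comes with each control period).
- imaging.get_image(name): name is "scene" or "top"; returns (picture, depth): 400x640x3 uint8, red, green, blue; 400x640 float32, m along the optical axis (not along the pixel's ray), 0 where there is no reading.
- imaging.calibration(name): a dict with "fx", "fy", "cx", "cy" (pixels), "dist" ([k1, k2, p1, p2, k3] as OpenCV has them; the pictures are not rectified), "R" (3x3) and "t" (3): a world point X has camera coordinates R X + t. Camera axes: x right, y down, z forward; pixel columns grow to the right and rows downward; lengths in m; the calibration is good to about 2 mm. A picture is of the moment at which its call begins. calibration takes no time and is no camera call.
- order.finish_job(): hands the job in; it is judged then, once.
Trained networks look in the newest picture that a camera, given by its name, has taken for a name from the list of things; names that differ only in an ending like _2 or _b are one class to them, and where a whole thing is asked for, a point or a joint stands for the part that bears it (a point fixed in the world has none). Each returns a list of dicts, best first, with "score" (0 to 1); they miss things now and then, are a little off and sometimes report something else, mostly with a low value. They report only what shows in the picture. A call takes as long as a camera call. They do not tell look-alikes from the thing itself.
- imaging.spot_in(camera, label): "rect" ([left, top, right, bottom] in pixels, round what is visible of it).
- imaging.cut_out(camera, label): "region" (400x640 bool, what is visible of it) and "rect" ([left, top, right, bottom] in pixels, round what is visible of it).
- imaging.spot_point(camera, label): "xy" ([column, row] in pixels: a listed point, or the origin of a listed thing).
The state is a dict: "time_s": time; "joint_positions": joint angles; "joint_velocities": joint speeds; "joint_torque": joint torques, N m; "ee_pos": TCP position; "orientation": TCP orientation; "wrist_force": force on the tool from outside, world axes, zero at the start; "ft_torque": the same for the moment, N m; "gripper_width": finger opening in m; "grasp_force": force on a finger pad.
Only numpy, scipy, OpenCV 4.12 (cv2) and the standard library are available. Lean on these libraries where they do the work, as an engineer would, in place of code of your own. Each camera call takes 0.05 s, during which the arm holds its last target. There are 200 camera calls.

## Task

Two bin dispensers stand on the kitchen counter, one holding two silver markers and the other an orange highlighter, each behind a gate. At the dispenser with the silver markers, press down the green pad of its rocking lever so the gate lifts, keep it down until both markers have rolled into the tray in front, then let go so the gate drops shut again. Do not touch the markers or the gate, do not work the other dispenser, and leave the jar, the tape gun and the cup where they are.

Things in the scene. Friction and masses are not known exactly. Their poses are not given: they have to be found in the camera images.
- silver_bin: Fixed dispenser storing the two silver markers (either dispenser may be on the left). Blue bin, floor tilted 0.2 rad, on a grey base 235 x 214 mm; white housing behind, 58 mm high. Origin on the counter under the bin; -x points downhill to the robot side, z up. Inside 146 mm wide. Gate at x +20 mm; tray from there down to the front wall at x -90 mm (30 mm high).
- orange_bin: Fixed dispenser storing the orange highlighter; same build, axes and sizes as silver_bin. On both, the lever runs along the +y side (y 107 mm), pivot at x -55 mm, 48 mm high.
- silver_pad (a point): Centre of the top of the green press pad (44 x 44 x 8 mm) on the robot-side end of the silver_bin lever: at rest 54 mm above the counter, at x -135, y +107 mm from the silver_bin origin. 80 mm from the pivot: a full press lowers it about 27 mm and moves it under 8 mm along the lever, towards the pivot. Nothing is under it; 25 mm or more is free beside it, but for its own lever and bin.
- silver_lever (a joint): Sprung rocking lever of silver_bin, rad: 0 at rest (gate shut) to 0.35 (stop, gate fully up) as its green pad is pressed down. About 2.5 N on the pad starts it, about 5 N reaches the stop; it springs back when let go. A pen passes the gate above about 0.2 rad.
- silver_gate (a point): White gate blade (142 mm wide, 22 high, 4 thick) with aluminium crossbar on top, on the far end of the silver_bin lever. This point: blade centre, 45 mm above the counter when shut; rises about 27 mm at full press.
- orange_pad (a point): Centre of the top of the green press pad (44 x 44 x 8 mm) on the robot-side end of the orange_bin lever: at rest 54 mm above the counter, at x -135, y +107 mm from the orange_bin origin. 80 mm from the pivot: a full press lowers it about 27 mm and moves it under 8 mm along the lever, towards the pivot. Nothing is under it; 25 mm or more is free beside it, but for its own lever and bin.
- orange_lever (a joint): Sprung rocking lever of orange_bin, rad: 0 at rest (gate shut) to 0.35 (stop, gate fully up) as its green pad is pressed down. About 2.5 N on the pad starts it, about 5 N reaches the stop; it springs back when let go. A pen passes the gate above about 0.2 rad.
- orange_gate (a point): White gate blade (142 mm wide, 22 high, 4 thick) with aluminium crossbar on top, on the far end of the orange_bin lever. This point: blade centre, 45 mm above the counter when shut; rises about 27 mm at full press.
- marker_front: Silver permanent marker with black cap, the one next to the gate, 138 mm long, 15 mm across, lying across the tilted floor behind the shut gate. Origin: middle of its axis; y runs along it. Rolls into the tray by itself, within about 1 s, when the gate is up, and rests against the front wall or the other marker there.
- marker_back: Silver permanent marker with black cap, the one uphill, 138 mm long, 15 mm across, lying across the tilted floor behind the shut gate. Origin: middle of its axis; y runs along it. Rolls into the tray by itself, within about 1 s, when the gate is up, and rests against the front wall or the other marker there.
- highlighter: Orange highlighter in the other dispenser, 138 mm long, 15 mm across, lying across the tilted floor behind the shut gate. Origin: middle of its axis; y runs along it. 
- jar: Bystander: glass jar with aluminium twist cap, 66 mm across, 92 mm high. Origin: centre of its underside.
- tape_gun: Bystander: chrome tape gun lying on its side, about 220 x 80 mm, 52 mm high. Origin: on the counter, near its middle.
- cup: Bystander: small white cup, 64 mm across, 55 mm high. Origin: centre of its underside.
There are look-alikes about, which are no part of the job. Leave any turquoise or yellow look-alike of the marker_back alone.

How it is judged:
By the outcome, as a careful person would: the job done as asked, in the order asked, and still so for the second after the job is handed in, with the robot touching nothing.
It also fails if it takes over 32 s, if anything falls off the work surface, if the arm or the gripper's body presses on something with over 40 N, if the wrist force passes 120 N, or if a joint passes its speed limit or range.

## Working session

There is one attempt and no reset: what is moved stays moved. The work goes in short steps, Python scripts to look and compute and a tool call to move; the robot and the scene stay as the last step left them, time stands still between calls to the robot, and variables do not carry over. Pictures are saved under pics/ and viewed, at most 10 in all, crops included, and the job is handed in when it is done.

Besides the shell and the picture viewer there is one more tool, called after "Call:" by a JSON object that holds its "op" and its "data". move_arm: Moves the arm, as the interface text tells. Its arguments: {"type":"object","properties":{"steps":{"type":"array","items":{"type":"array","items":{"type":"number"}}},"grip":{"type":"number"},"newtons":{"type":"number"}},"required":["steps"]}

```bash
mkdir -p pics
cat > h.py <<'E'
from plant import r, imaging, order
import numpy as np, cv2
def at_z(cam,px,z):
    c=imaging.calibration(cam);K=np.array([[c['fx'],0,c['cx']],[0,c['fy'],c['cy']],[0,0,1]])
    u=cv2.undistortPoints(np.array([[px]],float),K,np.array(c['dist']))[0,0]
    R=np.array(c['R']);t=np.array(c['t']);d=R.T@np.array([u[0],u[1],1]);o=-R.T@t
    return o+d*(z-o[2])/d[2]
E
python3 - <<'E'
from h import *
for n in("top","scene"):
    im,d=imaging.get_image(n);cv2.imwrite(f"pics/{n}0.png",im[:,:,::-1])
    for l,z in(("silver_pad",.054),("orange_pad",.054),("marker_front",.05),("highlighter",.05),("silver_bin",0),("orange_bin",0)):
        for p in imaging.spot_point(n,l)[:3]: print(n,l,round(p['score'],2),np.round(p['xy'],1),at_z(n,p['xy'],z).round(3))
s=r.read_state();print(s['time_s'],s['ee_pos'],s['orientation'],s['gripper_width'])
E
```

```text
top silver_pad 0.88 [337.3 198.7] [ 0.503 -0.085  0.054]
top orange_pad 0.88 [249.2 190.1] [0.529 0.211 0.054]
top marker_front 0.61 [370.2 155.7] [ 0.65  -0.196  0.05 ]
top highlighter 0.62 [275.4 139.8] [0.703 0.126 0.05 ]
top highlighter 0.58 [371.7 151.6] [ 0.665 -0.201  0.05 ]
top silver_bin 0.93 [371.5 168.4] [ 0.615 -0.205  0.   ]
top orange_bin 0.82 [278.1 145.9] [0.692 0.121 0.   ]
scene silver_pad 0.7 [314.3 210.4] [ 0.498 -0.07   0.054]
scene orange_pad 0.7 [406.2 173.4] [0.534 0.219 0.054]
scene marker_front 0.6 [311.1 280.5] [ 0.668 -0.2    0.05 ]
scene highlighter 0.58 [428.4 228.5] [0.713 0.125 0.05 ]
scene silver_bin 0.6 [301.  280.8] [ 0.625 -0.201  0.   ]
scene orange_bin 0.88 [415.8 231.2] [0.674 0.13  0.   ]
scene orange_bin 0.53 [404.6 172. ] [0.487 0.266 0.   ]
0.7 [ 0.22856925 -0.52762909  0.22247514] [9.62880511e-06 9.79180206e-01 2.02992916e-01 2.35832738e-06] 0.09424825774086829
```

View pics/top0.png

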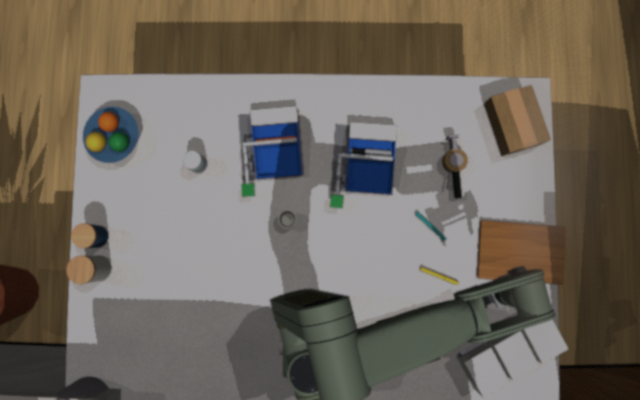

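View pics/scene0.png

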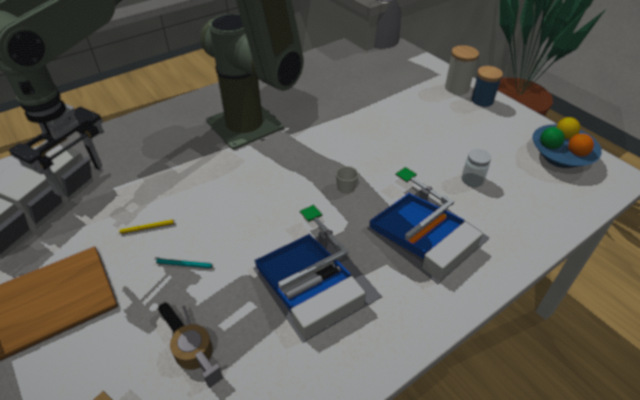

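The right-hand bin (top view ~370,160; scene ~310,280) holds the silver/black markers, and its pad is at top (337,201), scene (311,213). The left bin has the orange highlighter. I'll refine the pad position and the bin yaw from the green blobs and depth.

```bash
cat >> h.py <<'E'
def green(n,px):
    im,d=imaging.get_image(n);h=cv2.cvtColor(im,cv2.COLOR_RGB2HSV)
    m=cv2.inRange(h,(50,120,60),(75,255,255));k,l,s,c=cv2.connectedComponentsWithStats(m)
    i=min(range(1,k),key=lambda i:np.hypot(*(c[i]-px))+(s[i,4]<15)*1e3)
    return c[i],s[i,4],d[l==i]
def pix_err(R,p): pass
E
python3 - <<'E'
from h import *
for n,p in(("top",(337,200)),("scene",(312,212))):
    c,a,d=green(n,p);print(n,c.round(1),a,np.median(d).round(3),at_z(n,c,.054).round(4))
    for q in imaging.cut_out(n,"silver_pad")[:1]: print(q['rect'],q['region'].sum())
E
```

```text
top [336.4 201. ] 112 1.698 [ 0.4951 -0.0822  0.054 ]
[332.2, 153.9, 388.2, 207.0] 488
scene [310.5 212.7] 176 1.199 [ 0.4988 -0.0825  0.054 ]
[281.1, 203.5, 348.2, 288.0] 1106
```

Call:
{"op": "move_arm", "data": {"steps": [[6,-42,0,0,0,0],[10,-50,0,0,0,10],[20,-50,0,0,0,10],[30,-50,0,0,0,10]], "grip": 1, "newtons": 10}}

```text
time_s: 1.4
ee_pos: [0.2407, -0.3313, 0.2225]
orientation: [0.0, 0.998, -0.06, 0.0]
wrist_force: [1.9, 0.2, -0.4]
gripper_width: 0.0573
grasp_force: 0.0
```

Call:
{"op": "move_arm", "data": {"steps": [[32,-40,0,0,0,0],[32,-40,0,0,0,0],[32,-40,10,0,0,0],[32,-40,20,0,0,0],[33,-40,20,0,0,0],[33,-40,20,0,0,0],[33,-38,20,0,0,0],[0,0,0,0,0,0]]}}

```text
time_s: 2.4
ee_pos: [0.498, -0.0793, 0.1306]
orientation: [-0.001, 0.999, -0.054, -0.002]
wrist_force: [-0.0, 0.5, 0.1]
gripper_width: 0.0004
grasp_force: 0.0
```

Run:
```python
from h import *
s=r.read_state();print(s['time_s'],s['ee_pos'],s['orientation'],s['gripper_width'],s['wrist_force'])
im,d=imaging.get_image("scene");cv2.imwrite("pics/s1.png",cv2.resize(im[130:330,200:440,::-1],None,fx=3,fy=3)[:600,:720])
im,d=imaging.get_image("top");cv2.imwrite("pics/t1.png",cv2.resize(im[100:240,280:440,::-1],None,fx=4,fy=4))
```

```text
2.4 [ 0.49800431 -0.07925675  0.13058517] [-6.75263879e-04  9.98563132e-01 -5.35576019e-02 -1.67320242e-03] 0.0003669389492989446 [-0.04259346  0.45609579  0.11482918]
```

View pics/s1.png

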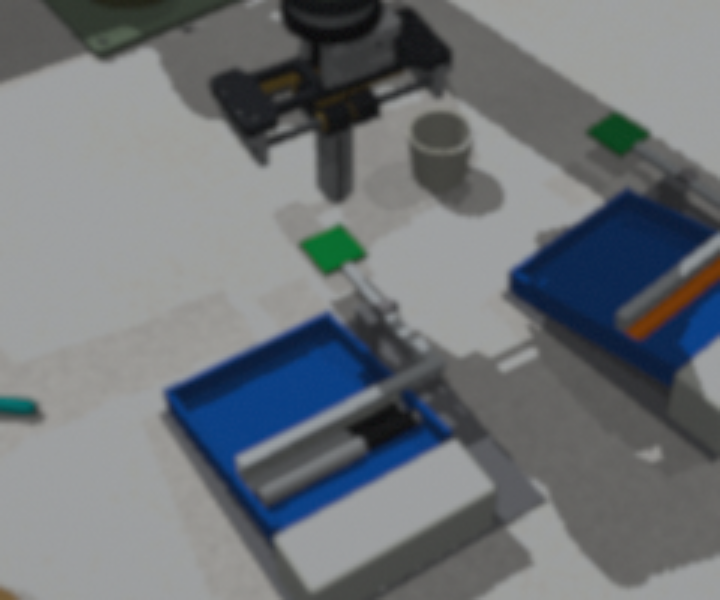

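The fingers are closed above the silver pad (crop 333,250), with both markers behind the shut gate at (340,450). I'll press now.

Call:
{"op": "move_arm", "data": {"steps": [[3,2,20,0,0,0],[0,0,20,0,0,0],[0,0,12,0,0,0],[0,0,8,0,0,0],[0,0,7,0,0,0],[0,0,7,0,0,0],[0,0,6,0,0,0],[0,0,3,0,0,0],[0,0,0,0,0,0]]}}

```text
time_s: 3.62
ee_pos: [0.5016, -0.0847, 0.05]
orientation: [0.0, 0.998, -0.056, 0.001]
wrist_force: [-0.1, -3.7, 4.8]
gripper_width: 0.0007
grasp_force: 2.1
```

Run:
```python
from h import *
s=r.read_state();print(s['time_s'],s['ee_pos'],s['wrist_force'],s['ft_torque'])
im,d=imaging.get_image("scene");cv2.imwrite("pics/s2.png",cv2.resize(im[130:330,200:440,::-1],None,fx=3,fy=3))
```

```text
3.625 [ 0.50163985 -0.08470053  0.04996639] [-0.12695626 -3.69305612  4.76002592] [-6.25406852e-01 -6.37493772e-03  5.34215918e-04]
```

View pics/s2.png

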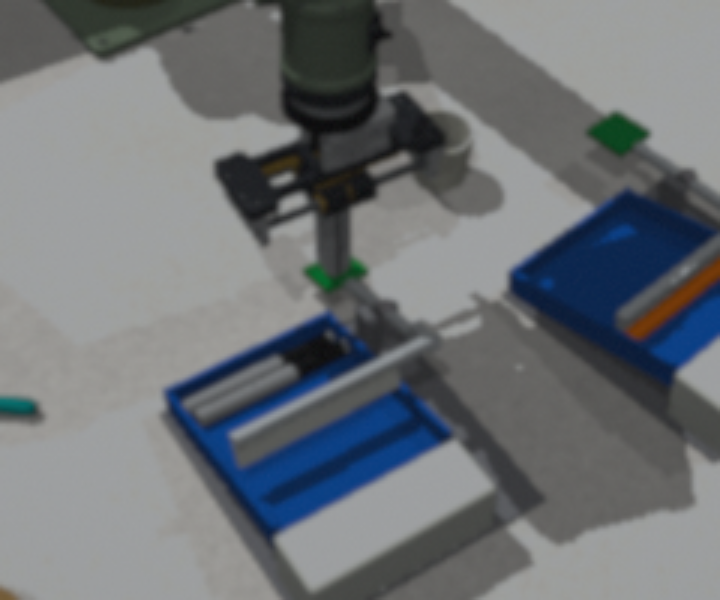

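The pad is down, the gate is up, and both markers lie in the tray at the front wall (crop 270,385). I'll hold briefly, then let go straight up.

Call:
{"op": "move_arm", "data": {"steps": [[0,0,0,0,0,0],[0,0,0,0,0,0],[0,0,0,0,0,0],[0,0,-8,0,0,0],[0,0,-8,0,0,0],[0,0,-8,0,0,0],[0,0,-12,0,0,0],[0,0,-20,0,0,0],[0,0,-30,0,0,0],[0,0,-30,0,0,0],[0,0,0,0,0,0],[0,0,0,0,0,0]]}}

```text
time_s: 5.18
ee_pos: [0.4997, -0.0836, 0.1644]
orientation: [-0.0, 0.998, -0.056, -0.001]
wrist_force: [-0.4, 0.6, -0.1]
gripper_width: 0.0007
grasp_force: 0.0
```

Run:
```python
from h import *
s=r.read_state();print(s['time_s'],s['ee_pos'],s['wrist_force'])
im,d=imaging.get_image("scene");cv2.imwrite("pics/s3.png",cv2.resize(im[130:330,200:440,::-1],None,fx=3,fy=3))
```

```text
5.175 [ 0.49965622 -0.08362738  0.16442327] [-0.3922606   0.57748896 -0.14134081]
```

View pics/s3.png

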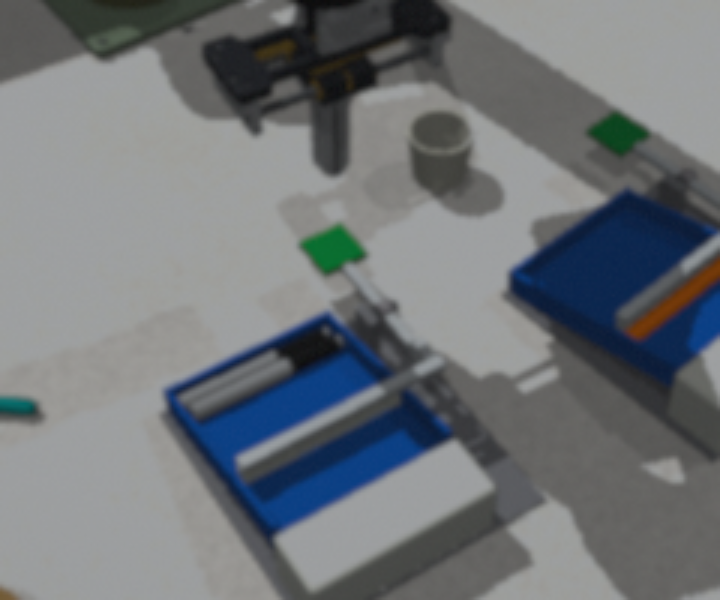

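The pad is back at rest (333,250), the gate is shut (340,415), both markers are in the tray (265,375), and the cup and highlighter haven't moved.

```bash
python3 -c "
from plant import order
print(order.finish_job())"
```

```text
the job is handed in; nothing more can be done
None
```

Job handed in at about 5.2 s: both silver markers rolled into the tray, the gate is shut again, and the arm touched only the silver dispenser's green pad.

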